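Hook the adapter plate into the shaker dock and latch it

TASK

Take the metal adapter plate with the orange grip off the sloping blue stand, hook its tongue under the steel lip of the white shaker dock and swing its other end down gently, without letting it fall, until the plate lies flat and fully home in the pocket. Then slide the black-knobbed latch fully shut over the plate's free edge and let go. Leave the bottle, the green rack and the scanner as they stand.

Things in the scene. Friction and masses are not known exactly. Their poses are not given: they have to be found in the camera images.
- dock: White low fixed shaker dock, level, left or right of the middle, x within 0.3 rad of the robot's right. Origin: pocket centre, on the bench. x from the lip (robot's left) to the latch (robot's right), z up. Pocket 134 mm (x) by 96 mm (y), floor z = 10 mm. Back wall face x = -67 mm; side cheeks (y = +-48 mm) and latch deck (from x = +67 mm) rise to z = 18 mm. The 130 mm plate fits past the lip only tilted, tongue first.
- latch (a joint): Slide of the latch on the dock's latch deck, in m: 0 fully open (starts at 0 to 0.004), 0.024 fully shut. Grows as the latch moves along the dock's -x, over the pocket. Stiff, about 2 N; stays where it is left. Its 5 mm thick steel tongue has its underside at z = 18.5 mm; a seated plate's top is at 16 mm.
- latch_knob (a point): Point on the axis of the latch's upright round black knob, the height to take it: z = 47 mm, 14.5 mm below the knob's flat top. Knob 23 mm across from 9.5 mm below this point to its top, 16 mm below that. The latch's steel plate (46 mm wide) has its top 23.5 mm below this point. Axes as the dock's. Dock x = +95 mm fully open, +71 mm fully shut.
- insert_grip (a point): Centre of the orange grip of the loose metal plate (about 0.28 kg): a wall 14 mm thick (x), 64 mm long (y), with a bead 17 x 70 mm from 10 to 16 mm above. x from tongue to free end, z square to the plate, upward. Plate 130 (x) x 90 (y) x 6 mm, its top 34 mm and underside 40 mm below this point along z; 3 mm collars on top at x = -32 and +40 mm. At first tilted 0.5 rad, tongue low, to the robot's left.
- insert_tongue (a point): Middle of the tongue's end face, 65 mm to -x of the grip's centre, 2 mm above the plate's underside. The tongue is the plate's last 14 mm, 76 mm wide, 4 mm thick, flush with the underside. Axes as the plate's. Plate home: dock x = -67 to -63 mm, z = 12 mm.
- insert_free_edge (a point): Middle of the plate's other end face (65 mm to +x of the grip), 3 mm above the underside. Axes as the plate's. With the plate home: dock z = 13 mm.
- stand: Fixed blue sloping rest, 130 x 84 mm, that the plate lies on; origin: underside centre, right under the middle of the plate's underside, which lies 45 mm above the bench there. x points from the low end to the high end. A stop 7 mm high holds the plate at the low end.
- saline: Small clear dropper bottle, 41 mm across, 108 mm high, loose; leave it. Origin: underside centre.
- green_rack: Green rack with three tubes, 24 x 129 x 107 mm, loose; leave it. Origin: underside centre.
- handscan: Dark blue hand scanner lying flat, 64 x 172 x 36 mm, loose; leave it. Origin: underside centre.
- dock_lip (a point): Middle of the lower edge of the dock's steel lip, at dock x = -55 mm, z = 24 mm (14 mm above the pocket floor). The lip is a 6 mm thick strip over the pocket's whole width; it overhangs the pocket by 12 mm from the back wall and its top is at z = 30 mm. Axes as the dock's.
Not all that is in view belongs to the job. Leave any yellow look-alike of the part that bears insert_grip alone.

How it is judged:
On the way, in this order (a step that is already met when the one before it is completed fails the run):
1. the tongue is under the lip with the plate still tilted (x of insert_tongue in the frame of dock between -0.075 and -0.058 m and y of insert_tongue in the frame of dock between -0.015 and 0.015 m and z of insert_tongue in the frame of dock between 0.008 and 0.024 m and angle between insert_grip's own z axis and vertical above 0.06 rad), for 0.1 s.
2. the plate lies flat and home in the pocket, before the latch is shut (x of insert_tongue in the frame of dock below -0.0585 m and z of insert_tongue in the frame of dock between 0.008 and 0.0165 m and y of insert_tongue in the frame of dock between -0.008 and 0.008 m and z of insert_free_edge in the frame of dock between 0.008 and 0.0165 m and x of insert_free_edge in the frame of dock between 0.06 and 0.07 m and value of joint latch below 0.012 m), for 0.1 s.
At the end, for the whole second after the job is handed in: The plate lies flat in the pocket with its tongue under the lip (tongue end 3.5 mm or more past the lip's edge, both ends no more than about 4 mm above their seated height), the latch is shut (slide above 0.019 of 0.024 m), all at rest and released (x of insert_tongue in the frame of dock below -0.0585 m and z of insert_tongue in the frame of dock between 0.008 and 0.0165 m and y of insert_tongue in the frame of dock between -0.008 and 0.008 m and z of insert_free_edge in the frame of dock between 0.008 and 0.0165 m and x of insert_free_edge in the frame of dock between 0.06 and 0.07 m and value of joint latch above 0.019 m and linear speed of insert below 0.02 m/s); the robot touches nothing.
It fails at once if the plate is let fall into the dock (turning faster than 6 rad/s there) (horizontal distance between insert_tongue and dock below 0.09 m and angular speed of insert above 6 rad/s).
It fails at once if the bottle is moved by more than 30 mm or tipped (distance of saline from where it was at the start of the episode above 0.03 m or angle between saline's own z axis and vertical above 0.4 rad).
It fails at once if the green rack is moved by more than 30 mm or tipped (distance of green_rack from where it was at the start of the episode above 0.03 m or angle between green_rack's own z axis and vertical above 0.4 rad).
It fails at once if the scanner is moved by more than 30 mm or tipped (distance of handscan from where it was at the start of the episode above 0.03 m or angle between handscan's own z axis and vertical above 0.4 rad).
It also fails if it takes over 61 s, if anything falls off the work surface, if the arm or the gripper's body presses on something with over 40 N, if the wrist force passes 120 N, or if a joint passes its speed limit or range.

ROBOT

A 6-joint arm with a two-finger parallel gripper is mounted at the origin on a cart in front of the work surface, level with it; the furniture and walls round the work are solid. World frame = base frame: x ahead of the robot, y to its left, z up, the work surface at z = 0. Lengths are in m, angles in rad, forces in N, time in s.
With the tool pointing down it reaches from about 0.35 to 0.8 m from the base axis. Payload 7.3 kg.
Tool frame: the origin (TCP) lies between the finger pads; the fingertips stand 25 mm ahead of it and the grasp point (between the pads) lies 6 mm ahead of it (r.tip_extent is the distance from the TCP to the fingertips, in m); z points along the fingers, y is the line along which they close (so a half turn about z gives the same grasp; the last joint's range is limited). The gripper opens to 85 mm and grips with 20 to 120 N. Pads are 22 mm wide; open, the fingers measure 114 mm over their backs; the gripper's body (76 mm by 85 mm) begins 54 mm behind the grasp point. The pads swing forward as they close: fully open they stand 13 mm farther back than shut.
Start: joints at [-1.391, 0.342, 1.524, -0, 1.275, -0.146], TCP at [0.168, -0.497, 0.256] pointing down, gripper open.
Joint ranges: [-2.53, 2.53], [-0.77, 2.02], [0.04, 2.7], [-1, 4.14], [0.28, 2.66], [-3.11, 3.11]. Speed limits (rad/s): [2.57, 2.57, 3.14, 3.14, 3.14, 3.14].

INTERFACE

Orientations are given as a unit quaternion [x, y, z, w].
In Python, from workcell import r, command_gripper, optics gives the robot as it stands. The module is installed in compiled form; this text tells all that it offers. Calls block until the motion is done:
- r.reach(position, orientation): joint-space move of the TCP to a pose.
- r.move_straight(position, orientation=None, speed=0.15, max_force=None): straight line of the TCP; orientation=None keeps the orientation; speed is the mean speed in m/s. With max_force (N) it stops when the force on the tool has changed by that much, and returns True; else False.
- r.movej(angles): joint-space move.
- command_gripper(opening, force=None): finger opening in m; force is the grip in N (None keeps the last); returns when the fingers have stopped.
- r.hold(seconds).
- r.solve_ik(position, orientation): joint angles nearest the present ones, or None.
- r.read_state(): the state.
- optics.get_image(name): name is "side" or "top"; returns (picture, depth): 480x640x3 uint8, red, green, blue; 480x640 float32, m along the optical axis (not along the pixel's ray), 0 where there is no reading.
- optics.camera_model(name): a dict with "K" (3x3 intrinsics, pixels), "R" (3x3) and "t" (3): a world point X has camera coordinates R X + t. Camera axes: x right, y down, z forward; pixel columns grow to the right and rows downward; lengths in m; the calibration is good to about 2 mm. A picture is of the moment at which its call begins. camera_model takes no time and is no camera call.
A pose or a line that the arm cannot do raises r.PlanningError and nothing moves.
- r.finish_job(): hands the job in; it is judged then, once.
The state is a dict: "time_s": time; "joint_positions": joint angles; "dq": joint speeds; "tau": joint torques, N m; "eef_pos": TCP position; "eef_rot": TCP orientation; "contact_force": force on the tool from outside, world axes, zero at the start; "torque": the same for the moment, N m; "grip_width": finger opening in m; "grip_force": force on a finger pad.
Only numpy, scipy, OpenCV 4.12 (cv2) and the standard library are available. Lean on these libraries where they do the work, as an engineer would, in place of code of your own. Each camera call takes 0.05 s, during which the arm holds its last target. There are 200 camera calls.

## Working session

There is one attempt and no reset: what is moved stays moved. The work goes in short steps, each a Python script; the robot and the scene stay as the last script left them, time stands still between calls to the robot, and variables do not carry over. Pictures are saved under pics/ and viewed, at most 10 in all, crops included, and the job is handed in when it is done.

```bash
mkdir -p pics
python3 - <<'E'
from workcell import r, command_gripper, optics
import cv2, numpy as np
for n in("top","side"):
    p,d=optics.get_image(n); m=optics.camera_model(n)
    cv2.imwrite(f"pics/{n}0.png",p[:,:,::-1]); np.savez(f"{n}0.npz",p=p,d=d,**m)
    print(n,m["K"].round(1).tolist(),(-m["R"].T@m["t"]).round(3),m["R"].round(2).tolist())
s=r.read_state();print(s["time_s"],s["eef_rot"],s["grip_width"])
E
```

```text
top [[456.1, 0.0, 316.2], [0.0, 456.1, 239.8], [0.0, 0.0, 1.0]] [0.36  0.041 1.109] [[-0.01, -1.0, 0.01], [-0.98, 0.01, -0.19], [0.19, -0.01, -0.98]]
side [[575.4, 0.0, 321.7], [0.0, 575.4, 236.5], [0.0, 0.0, 1.0]] [-0.066  1.158  0.663] [[-0.88, -0.47, -0.02], [-0.18, 0.37, -0.91], [0.44, -0.8, -0.41]]
0.1 [ 9.86764891e-01  1.62155816e-01 -1.69613458e-05 -7.36092333e-04] 0.08549864933993155
```

View pics/top0.png

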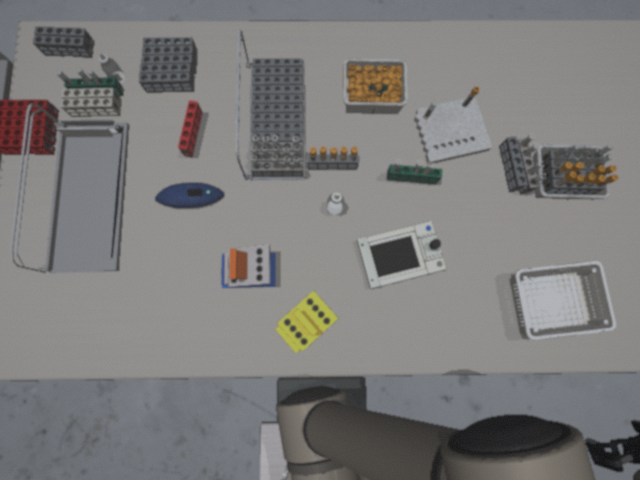

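View pics/side0.png

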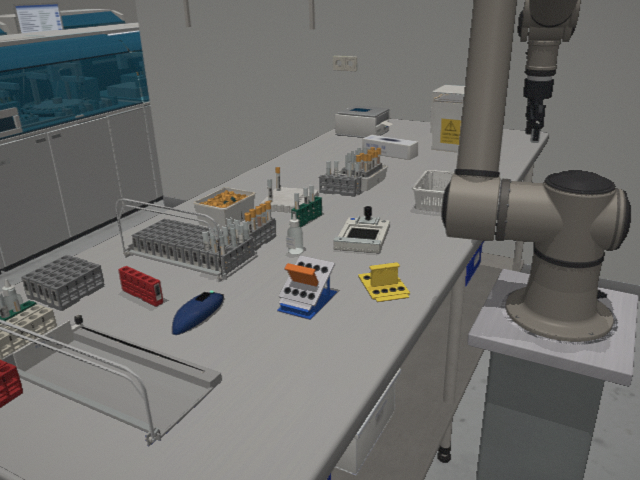

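Run:
```python
import cv2, numpy as np
t=np.load("top0.npz");s=np.load("side0.npz")
a=cv2.resize(t["p"][215:315,205:285],None,fx=5,fy=5,interpolation=cv2.INTER_CUBIC)
b=cv2.resize(t["p"][215:295,350:455],None,fx=5,fy=5,interpolation=cv2.INTER_CUBIC)
c=cv2.resize(s["p"][250:325,270:345],None,fx=4,fy=4,interpolation=cv2.INTER_CUBIC)
e=cv2.resize(s["p"][195:260,325:400],None,fx=4,fy=4,interpolation=cv2.INTER_CUBIC)
W=np.zeros((600,800,3),np.uint8)
b=cv2.resize(b,None,fx=.76,fy=.76);a=cv2.resize(a,None,fx=.6,fy=.6)
W[:b.shape[0],:b.shape[1]]=b;W[:a.shape[0],400:400+a.shape[1]]=a
W[304:304+296,:300]=c[:296];W[304:304+260,400:700]=e
cv2.imwrite("pics/crops.png",W[:,:,::-1])
def cloud(f):
    v,u=np.mgrid[:480,:640];K=f["K"];d=f["d"]
    P=np.stack([(u-K[0,2])/K[0,0]*d,(v-K[1,2])/K[1,1]*d,d],-1)
    return (P-f["t"])@f["R"]
for n,f in(("top",t),("side",s)):
    C=cloud(f)
    hsv=cv2.cvtColor(f["p"],cv2.COLOR_RGB2HSV)
    m=(hsv[...,0]<12)&(hsv[...,1]>150)&(hsv[...,2]>90)&(f["d"]>0)
    sl=np.zeros_like(m)
    if n=="top": sl[230:300,210:285]=1
    else: sl[250:325,270:345]=1
    X=C[m&sl];print(n,"orange",len(X),X.mean(0).round(4),X.min(0).round(3),X.max(0).round(3))
    sel=(hsv[...,2]<75)
    k=np.zeros_like(m)
    if n=="top":k[230:255,422:446]=1
    else:k[200:225,355:380]=1
    X=C[sel&k];print("knob",len(X),X[X[:,2]>.045].mean(0).round(4),X[:,2].max())
    b=np.zeros_like(m)
    if n=="top":b[300:330,100:200]=1
    else: b[330:360,250:300]=1
    print("table z",np.median(C[b],0))
C=cloud(t)
print((C[258:262:2,215:285:3]*1000).astype(int).tolist())
print((C[256,352:450:3]*1000).astype(int).tolist())
print((C[195:215:2,335]*1000).astype(int).tolist())
```

```text
top orange 143 [0.5068 0.2138 0.0946] [0.476 0.202 0.083] [0.54  0.22  0.099]
knob 70 [ 0.5557 -0.2521  0.0588] 0.06472518699876892
table z [ 0.40125308  0.4256294  -0.00048014]
side orange 216 [0.5042 0.2124 0.0807] [0.471 0.164 0.049] [0.541 0.226 0.099]
knob 92 [ 0.5415 -0.2232  0.0661] 0.663082324352393
table z [ 4.80480589e-01  3.66238510e-01 -1.49877993e-04]
[[[536, 274, -1], [536, 267, 0], [536, 259, 1], [533, 249, 15], [532, 241, 21], [521, 221, 90], [521, 214, 91], [520, 207, 97], [522, 202, 82], [523, 197, 74], [525, 191, 62], [527, 186, 54], [526, 178, 57], [526, 171, 60], [523, 163, 72], [523, 155, 75], [523, 149, 73], [523, 142, 75], [522, 134, 81], [534, 134, 1], [534, 127, 2], [535, 120, 0], [534, 112, 1], [534, 105, 0]], [[531, 274, 0], [531, 266, 0], [531, 260, -2], [528, 248, 19], [528, 241, 20], [517, 221, 91], [516, 214, 92], [516, 207, 95], [517, 202, 83], [519, 197, 70], [521, 191, 63], [522, 185, 55], [522, 179, 54], [521, 171, 61], [520, 163, 67], [519, 156, 72], [519, 149, 73], [518, 141, 77], [517, 134, 82], [529, 134, 1], [530, 127, 0], [529, 119, 1], [530, 112, -1], [530, 105, -4]]]
[[537, -61, 2], [538, -69, -2], [537, -76, 2], [535, -82, 13], [533, -88, 29], [532, -95, 30], [533, -102, 28], [536, -112, 8], [535, -119, 11], [535, -126, 13], [536, -134, 7], [535, -141, 10], [535, -148, 11], [535, -156, 8], [536, -164, 8], [534, -170, 14], [535, -178, 10], [535, -185, 9], [536, -194, 6], [535, -200, 11], [535, -208, 8], [535, -215, 8], [535, -222, 10], [535, -230, 7], [533, -235, 18], [533, -241, 21], [533, -250, 16], [533, -257, 15], [531, -261, 28], [532, -269, 24], [531, -276, 26], [536, -291, 0], [536, -299, 0]]
[[663, -17, 101], [661, -17, 95], [657, -17, 91], [653, -17, 90], [653, -18, 71], [650, -18, 65], [645, -18, 64], [644, -19, 50], [645, -20, 29], [644, -21, 12]]
```

View pics/crops.png

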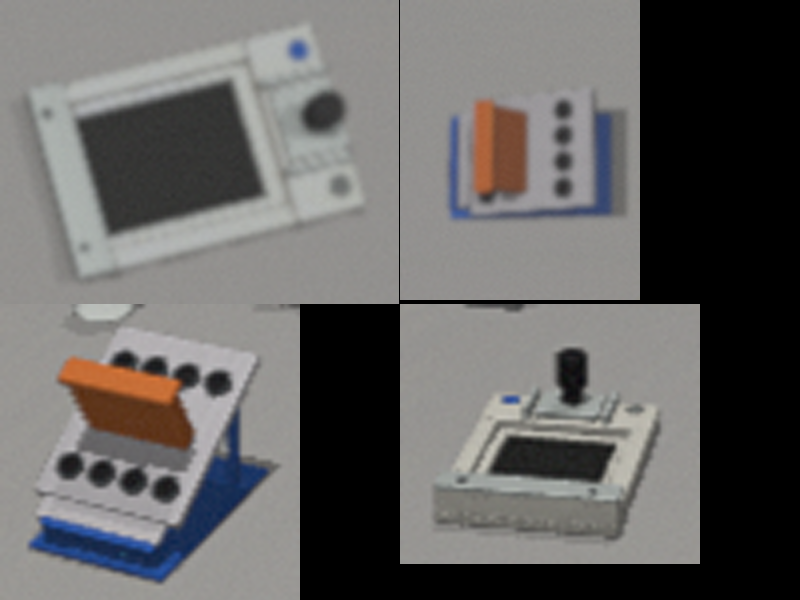

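```bash
cat > fit.py <<'E'
import cv2, numpy as np
from scipy.optimize import minimize
F={n:np.load(n+"0.npz") for n in("top","side")}
def proj(f,X):
    c=X@f["R"].T+f["t"]; q=c@f["K"].T; return q[:,:2]/q[:,2:]
S=8
def render(f,parts,box):
    u0,v0,u1,v1=box; im=np.zeros(((v1-v0)*S,(u1-u0)*S),np.uint8)
    for X in parts:
        p=((proj(f,X)-[u0-.5,v0-.5])*S-.5)
        h=cv2.convexHull(p.astype(np.float32)); cv2.fillConvexPoly(im,np.round(h*16).astype(np.int32),255,shift=4)
    return cv2.resize(im,(u1-u0,v1-v0),interpolation=cv2.INTER_AREA)/255.
def fit(cost,x0,step):
    best=None
    sx=np.array([x0]+[np.array(x0)+np.eye(len(x0))[i]*step[i] for i in range(len(x0))])
    o=minimize(cost,x0,method="Nelder-Mead",options=dict(initial_simplex=sx,xatol=1e-5,fatol=1e-3,maxiter=600))
    return o.x,o.fun
def bx(a,b): return np.array([[x,y,z] for x in(a[0],b[0]) for y in(a[1],b[1]) for z in(a[2],b[2])])/1000
def cyl(r,z0,z1):
    a=np.linspace(0,2*np.pi,24,endpoint=False); return np.vstack([np.c_[r*np.cos(a),r*np.sin(a),0*a+z] for z in(z0,z1)])/1000
def Rz(a): return np.array([[np.cos(a),-np.sin(a),0],[np.sin(a),np.cos(a),0],[0,0,1]])
def Ry(a): return np.array([[np.cos(a),0,np.sin(a)],[0,1,0],[-np.sin(a),0,np.cos(a)]])
if __name__=="__main__":
    grip=[bx((-7,-32,-34),(7,32,10)),bx((-8.5,-35,10),(8.5,35,16))]
    boxes={"top":(215,235,285,300),"side":(272,250,345,325)}
    def orange(f,b):
        h=cv2.cvtColor(f["p"],cv2.COLOR_RGB2HSV)[b[1]:b[3],b[0]:b[2]]
        return ((h[...,0]<15)&(h[...,1]>110)).astype(float)
    for cams in(["top"],["side"],["top","side"]):
        M={n:orange(F[n],boxes[n]) for n in cams}
        def c(p):
            R=Rz(p[2])@Ry(-.5); g=np.array([p[0],p[1],.0801])
            return sum(((render(F[n],[X@R.T+g for X in grip],boxes[n])-M[n])**2).sum() for n in cams)
        print("grip",cams,fit(c,[.505,.207,-1.57],[.01,.01,.15]),[M[n].sum() for n in cams])
    kb={"top":(418,230,448,258),"side":(352,200,385,232)}
    for cams in(["top"],["side"],["top","side"]):
        M={n:(F[n]["p"][kb[n][1]:kb[n][3],kb[n][0]:kb[n][2]].max(-1)<75).astype(float) for n in cams}
        kn=[cyl(11.5,37.5,61.5),cyl(8,25,37.5)]
        def c(p): return sum(((render(F[n],[X+[p[0],p[1],0] for X in kn],kb[n])-M[n])**2).sum() for n in cams)
        print("knob",cams,fit(c,[.553,-.25],[.01,.01]),[M[n].sum() for n in cams])
    mb={"top":(366,230,424,282),"side":(340,222,383,247)}
    for cams in(["top"],["side"]):
        M={n:(F[n]["p"][mb[n][1]:mb[n][3],mb[n][0]:mb[n][2]].max(-1)<80).astype(float) for n in cams}
        def c(p):
            q=np.array([[a*p[3],b*p[4],.010] for a in(-.5,.5) for b in(-.5,.5)])@Rz(p[2]).T+[p[0],p[1],0]
            return sum(((render(F[n],[q],mb[n])-M[n])**2).sum() for n in cams)
        print("mat",cams,fit(c,[.535,-.165,-1.57+.2,.1,.075],[.01,.01,.1,.01,.01]),[M[n].sum() for n in cams])
    # dock outer outline (top): lip strip corners predicted for later check
E
python3 fit.py
```

```text
grip ['top'] (array([ 0.50883119,  0.21046234, -1.42072852]), np.float64(110.91040369088812)) [np.float64(438.0)]
grip ['side'] (array([ 0.50840136,  0.20718151, -1.68453278]), np.float64(47.22102268358324)) [np.float64(467.0)]
grip ['top', 'side'] (array([ 0.50815235,  0.20830279, -1.55911937]), np.float64(177.200522875817)) [np.float64(438.0), np.float64(467.0)]
knob ['top'] (array([ 0.55837903, -0.25487732]), np.float64(29.646182237600925)) [np.float64(70.0)]
knob ['side'] (array([ 0.55459093, -0.25439807]), np.float64(83.0005382545175)) [np.float64(168.0)]
knob ['top', 'side'] (array([ 0.55508547, -0.25464741]), np.float64(114.44598231449443)) [np.float64(70.0), np.float64(168.0)]
mat ['top'] (array([ 0.53590185, -0.16444817, -1.32813815,  0.10103463,  0.07413049]), np.float64(11.651856978085352)) [np.float64(1246.0)]
mat ['side'] (array([ 0.53775379, -0.18498734, -1.33791865,  0.06465161,  0.07707688]), np.float64(6.591141868512111)) [np.float64(264.0)]
```

```bash
cat > fit2.py <<'E'
from fit import *
grip=[bx((-7,-32,-34),(7,32,10)),bx((-8.5,-35,10),(8.5,35,16))]
plate=[bx((-51,-45,-40),(65,45,-34)),bx((-65,-38,-40),(-51,38,-36))]
boxes={"top":(215,235,285,300),"side":(272,250,345,325)}
def rgb(f,b): return f["p"][b[1]:b[3],b[0]:b[2]].astype(int)
def T(p): return Rz(p[2])@Ry(-.5),np.array([p[0],p[1],.0801])
for cams in(["top"],["side"],["top","side"]):
    M={n:((lambda i:(i[...,0]-i[...,2]>35)&(i[...,0]>60))(rgb(F[n],boxes[n]))).astype(float) for n in cams}
    def c(p):
        R,g=T(p)
        return sum(((render(F[n],[X@R.T+g for X in grip],boxes[n])-M[n])**2).sum() for n in cams)
    print("grip",cams,fit(c,[.505,.207,-1.57],[.01,.01,.15]),[M[n].sum() for n in cams])
x=fit(c,[.505,.207,-1.57],[.01,.01,.15])[0]
out=[]
for n in("top","side"):
    b=boxes[n];im=cv2.resize(rgb(F[n],b).astype(np.uint8),None,fx=5,fy=5,interpolation=cv2.INTER_CUBIC)
    R,g=T(x)
    for X,col in zip(grip+plate,[(0,255,0)]*2+[(255,0,255)]*2):
        h=cv2.convexHull(((proj(F[n],X@R.T+g)-[b[0]-.5,b[1]-.5])*5).astype(np.float32)); cv2.polylines(im,[np.round(h).astype(int)],True,col,1)
    out.append(cv2.copyMakeBorder(im,0,375-im.shape[0],0,370-im.shape[1],0))
cv2.imwrite("pics/ov.png",np.hstack(out)[:,:,::-1])
kb={"top":(418,230,448,258),"side":(358,202,378,220)}
kn=[cyl(11.5,37.5,61.5)]
M=(rgb(F["side"],kb["side"]).max(-1)<75).astype(float);print(M.astype(int)[:, ::1].sum(1))
E
python3 fit2.py
```

```text
grip ['top'] (array([ 0.50977877,  0.21081238, -1.54445846]), np.float64(48.007797001153406)) [np.float64(504.0)]
grip ['side'] (array([ 0.50826348,  0.20702165, -1.62533307]), np.float64(34.33085736255287)) [np.float64(490.0)]
grip ['top', 'side'] (array([ 0.50865867,  0.20920988, -1.60605686]), np.float64(108.35377162629759)) [np.float64(504.0), np.float64(490.0)]
[0 0 0 0 4 6 8 8 8 8 8 8 8 6 5 5 6 4]
```

View pics/ov.png

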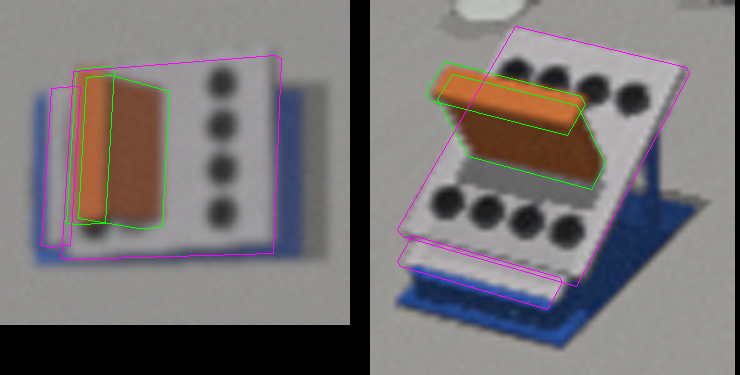

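```bash
cat > h.py <<'E'
from workcell import r, command_gripper, optics
import numpy as np
from scipy.spatial.transform import Rotation as Ro
DC=np.array([.5345,-.1647,0]);DY=-1.332
RD=Ro.from_euler("z",DY)
# plate frame -> tool: tool z=-plate z, tool y = s*plate x
def toolR(Rp,s): return Rp*Ro.from_matrix(np.array([[0,s,0],[s,0,0],[0,0,-1.]]))
def plateR(yaw,tilt): return Ro.from_euler("z",yaw)*Ro.from_euler("y",-tilt)
OFF=.006
def tcp(G,Rp): return np.array(G)+Rp.apply([0,0,OFF])
def dock_pose(tx,tz,tilt,s,ty=0.):
    "TCP pose for tongue-end midpoint at dock (tx,ty,tz)"
    Rp=plateR(DY,tilt); Tw=DC+RD.apply([tx,ty,tz]); G=Tw-Rp.apply([-.065,0,-.038])
    return tcp(G,Rp),toolR(Rp,s).as_quat()
def where():
    "tongue and free edge in dock, tilt, from tool pose"
    s=r.read_state();Rt=Ro.from_quat(s["eef_rot"]);
    z=-Rt.apply([0,0,1]); x=Rt.apply([0,1,0])*S; y=np.cross(z,x)
    G=s["eef_pos"]-OFF*z
    f=lambda p:(RD.inv().apply(G+p[0]*x+p[2]*z-DC)*1000).round(1)
    return f((-.065,0,-.038)),f((.065,0,-.037)),s["contact_force"].round(1) if hasattr(s["contact_force"],"round") else s["contact_force"],round(s["time_s"],1)
import os
S=int(open("s.txt").read()) if os.path.exists("s.txt") else 1
E
python3 - <<'E'
from h import *
G=np.array([.509,.209,.0801]);Rp=plateR(-1.555,.5)
best=None
for s in(1,-1):
    q=toolR(Rp,s).as_quat()
    for nm,(p,o) in dict(pick=(tcp(G,Rp),q),above=(tcp(G,Rp)+Rp.apply([0,0,.09]),q),hook=dock_pose(-.061,.014,.4,s),flat=dock_pose(-.065,.012,0,s)).items():
        j=r.solve_ik(p,o);print(s,nm,None if j is None else np.round(j,2))
E
```

```text
1 pick [ 0.48  0.72  1.49 -0.48  1.21  2.27]
1 above [ 0.54  0.67  1.34 -0.43  1.41  2.23]
1 hook [-0.23  0.56  1.81 -0.6   0.67  1.56]
1 flat [-0.44  0.63  1.66 -0.    0.85  0.9 ]
-1 pick [ 0.48  0.72  1.49 -0.48  1.21 -0.87]
-1 above [ 0.54  0.67  1.34 -0.43  1.41 -0.92]
-1 hook [-0.23  0.56  1.81 -0.6   0.67 -1.58]
-1 flat [-0.44  0.63  1.66 -0.    0.85 -2.25]
```

```bash
echo -1 > s.txt
python3 - <<'E'
from h import *
import cv2
G=np.array([.509,.209,.0801]);Rp=plateR(-1.555,.5);q=toolR(Rp,S).as_quat()
command_gripper(.06)
up=tcp(G,Rp)+Rp.apply([0,0,.10])
r.reach(up,q)
print(r.move_straight(tcp(G,Rp),q,speed=.12,max_force=12))
print(r.read_state()["contact_force"])
command_gripper(.0,60)
s=r.read_state();print(s["time_s"],s["grip_width"],s["grip_force"],s["contact_force"],s["eef_pos"]-tcp(G,Rp))
for n in("top","side"):
    p,d=optics.get_image(n);np.savez(f"{n}1.npz",p=p,d=d,**optics.camera_model(n))
    b=(200,190,360,320) if n=="top" else (240,170,400,330)
    cv2.imwrite(f"pics/{n}1.png",cv2.resize(p[b[1]:b[3],b[0]:b[2]],None,fx=3,fy=3)[:,:,::-1])
a=cv2.imread("pics/top1.png");c=cv2.imread("pics/side1.png");h=480
a=cv2.copyMakeBorder(a,0,480-a.shape[0],0,0,0);cv2.imwrite("pics/g1.png",cv2.resize(np.hstack([a,c]),None,fx=.83,fy=.83))
E
```

```text
False
[ 0.75800673 -0.10950861 -0.19424694]
4.85 0.015891172031652627 58.38405132293701 [-1.19738993  0.40997611  4.3615998 ] [1.97404962e-04 6.82132986e-05 5.89496479e-04]
```

View pics/g1.png

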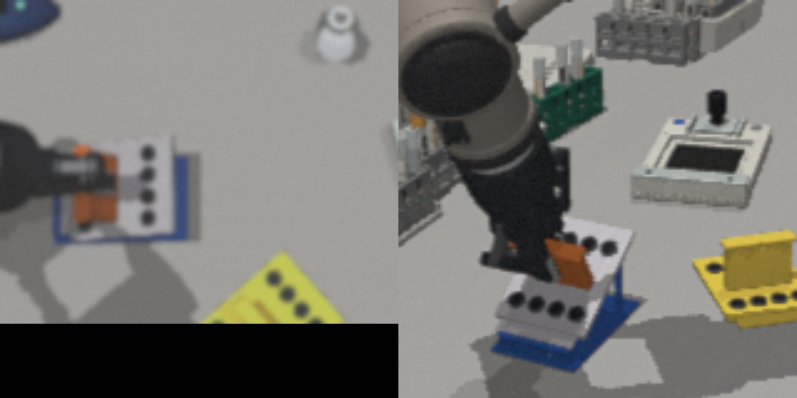

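Run:
```python
from h import *
import cv2
s=r.read_state();p=s["eef_pos"];Rp=plateR(-1.555,.5)
r.move_straight(p+Rp.apply([.01,0,.03]),speed=.06)
r.move_straight(p+np.array([0,0,.15]),speed=.15)
th=.4
tx,tz=-.061+.025*np.cos(th),.0145+.025*np.sin(th)
P,q=dock_pose(tx,tz+.10,th,S)
r.reach(P,q)
P,q=dock_pose(tx,tz+.04,th,S)
r.move_straight(P,q,speed=.1)
print(where(),r.read_state()["grip_width"],np.round(r.read_state()["torque"],2))
ims=[]
for n in("top","side"):
    p,d=optics.get_image(n);np.savez(f"{n}2.npz",p=p,d=d,**optics.camera_model(n))
    b=(345,205,465,305) if n=="top" else (300,140,430,270)
    c=p[b[1]:b[3],b[0]:b[2]];ims.append(cv2.resize(c,(400*c.shape[1]//c.shape[0],400),interpolation=cv2.INTER_CUBIC))
im=np.hstack(ims);im=cv2.resize(im,None,fx=min(1,800/im.shape[1]),fy=min(1,800/im.shape[1]));cv2.imwrite("pics/hov.png",im[:,:,::-1]);print(im.shape)
```

```text
(array([-37.9,   0.5,  64.7]), array([ 81.4,   0.5, 116.3]), array([-0.2,  0. , -2.2]), 8.8) 0.01596745116369231 [ 0.39  0.04 -0.02]
(364, 800, 3)
```

View pics/hov.png

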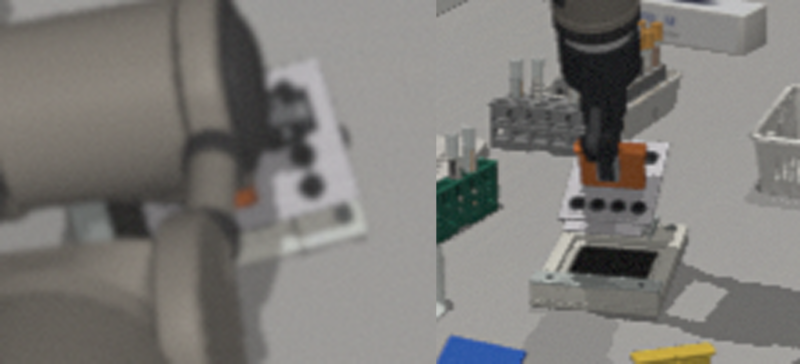

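Run:
```python
from h import *
from fit import proj,bx,cv2,fit,render
f=dict(np.load("side2.npz"))
b=(330,175,395,250);k=8
im=cv2.resize(f["p"][b[1]:b[3],b[0]:b[2]],None,fx=k,fy=k,interpolation=cv2.INTER_CUBIC)
s=r.read_state();Rt=Ro.from_quat(s["eef_rot"]);z=-Rt.apply([0,0,1]);x=Rt.apply([0,1,0])*S
Rm=np.c_[x,np.cross(z,x),z];G=s["eef_pos"]-OFF*z
def dr(X,c):
    h=cv2.convexHull(((proj(f,X)-[b[0]-.5,b[1]-.5])*k).astype(np.float32));cv2.polylines(im,[np.round(h).astype(int)],True,c,1)
for X in [bx((-7,-32,-34),(7,32,10)),bx((-8.5,-35,10),(8.5,35,16))]: dr(X@Rm.T+G,(0,255,0))
for X in [bx((-51,-45,-40),(65,45,-34)),bx((-65,-38,-40),(-51,38,-36))]: dr(X@Rm.T+G,(255,0,255))
D=RD.as_matrix()
dr(bx((-50.5,-37,10),(50.5,37,10))@D.T+DC,(0,255,255)); dr(bx((-67,-48,30),(-55,48,30))@D.T+DC,(255,255,0))
cv2.imwrite("pics/ov2.png",im[:,:,::-1])
```

```text
(no output)
```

View pics/ov2.png

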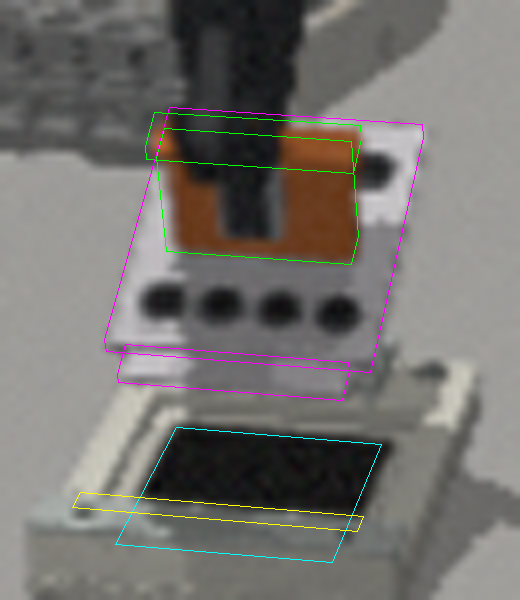

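Run:
```python
from h import *
th=.4;ty=-.0007
def go(x,z,t,v,mf): 
    P,q=dock_pose(x,z,t,S,ty); h=r.move_straight(P,q,speed=v,max_force=mf);print(h,*where());return h
dx=.025*np.cos(th);dz=.025*np.sin(th)
if not go(-.061+dx,.0145+dz,th,.08,10):
  if not go(-.061,.0145,th,.03,10):
    r.hold(.2)
    go(-.061,.0145,.2,.03,10)
```

```text
False [-37.9  -0.6  24.2] [81.5 -0.6 75.7] [-0.1  0.9 -2.1] 9.5
False [-60.9  -0.6  14.6] [58.5 -0.6 66.1] [-0.   0.1 -2.2] 10.5
False [-61.   -1.   14.4] [66.2 -1.  41.2] [ 0.  -0.2 -3. ] 11.4
```

Run:
```python
from h import *
ty=0
def go(x,z,t,v,mf): 
    P,q=dock_pose(x,z,t,S,ty); h=r.move_straight(P,q,speed=v,max_force=mf);print(h,*where(),r.read_state()["torque"].round(2));return h
go(-.072,.0145,.2,.015,5)
```

```text
True [-68.3  -0.1  14.5] [58.9  0.1 41.5] [ 0.4 -4.  -0.4] 11.9 [-0.54 -0.17  0.03]
```

Run:
```python
from h import *
ty=0
def go(x,z,t,v,mf): 
    P,q=dock_pose(x,z,t,S,ty); h=r.move_straight(P,q,speed=v,max_force=mf);print(h,*where(),r.read_state()["torque"].round(2));return h
go(-.0662,.0142,.2,.015,None)
for t,z in((.15,.014),(.10,.0138),(.06,.0135),(.03,.0132),(0,.013)):
    if go(-.0662,z,t,.02,8): break
```

```text
False [-66.5  -0.4  13.8] [60.7 -0.4 40.5] [-0.4 -0.5 -2.2] 12.3 [0.19 0.06 0.03]
False [-66.1  -0.2  13.7] [62.3 -0.3 34.2] [ 0.   1.1 -2.9] 12.6 [ 0.18  0.02 -0.  ]
False [-66.1  -0.2  13.6] [63.1 -0.2 27.7] [-0.4  1.  -2.5] 13.0 [ 0.12  0.03 -0.03]
False [-66.2  -0.1  13.4] [63.5 -0.2 22.3] [-0.4 -0.7 -2.7] 13.3 [ 0.08 -0.01  0.  ]
False [-66.1  -0.1  13.1] [63.8 -0.1 18.2] [-0.8 -0.1 -2.9] 13.6 [ 0.08  0.04 -0.  ]
False [-66.   -0.   12.9] [64.  -0.1 14.1] [ 0.4  0.4 -3.3] 13.8 [ 0.01  0.01 -0.05]
```

Run:
```python
from h import *
import cv2
P,q=dock_pose(-.066,.009,0,S,0)
print(r.move_straight(P,q,speed=.01,max_force=6),*where(),r.read_state()["torque"].round(2))
r.hold(.3)
ims=[]
p,d=optics.get_image("side");np.savez("side3.npz",p=p,d=d)
cv2.imwrite("pics/seat.png",cv2.resize(p[175:260,320:405],None,fx=6.5,fy=6.5,interpolation=cv2.INTER_CUBIC)[:,:,::-1])
```

```text
True [-66.3  -0.   12.6] [63.7 -0.  13.7] [-0.4  0.7  5.7] 14.1 [-0.06  0.03 -0.03]
```

View pics/seat.png

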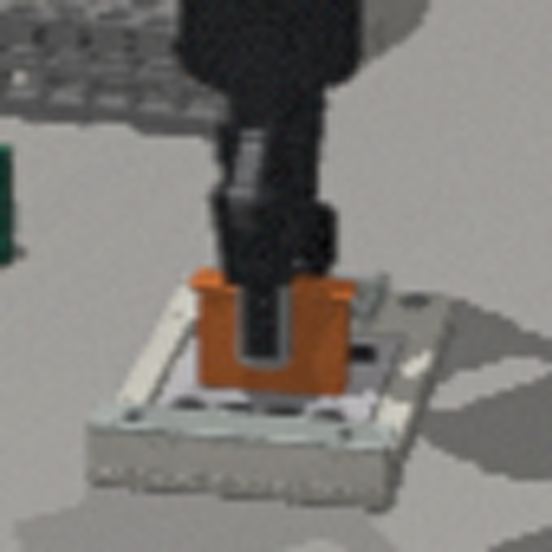

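Run:
```python
from h import *
command_gripper(.045)
p=r.read_state()["eef_pos"]
r.move_straight(p+[0,0,.01],speed=.03);r.move_straight(p+[0,0,.10],speed=.15)
B=-.0012
def kp(x,z): return DC+RD.apply([x+B,0,z+OFF])
best=min((Ro.from_euler("z",DY+a)*Ro.from_euler("x",np.pi) for a in(0,np.pi)),key=lambda R:np.abs(np.subtract(r.solve_ik(kp(.093,.13),R.as_quat()),r.read_state()["joint_positions"])).sum())
q=best.as_quat(); print("y axis in dock",RD.inv().apply(best.apply([0,1,0])).round(2))
r.reach(kp(.093,.13),q)
print(r.move_straight(kp(.093,.047),q,speed=.1,max_force=10))
command_gripper(0,30)
s=r.read_state();print(s["grip_width"],s["contact_force"].round(1))
print(r.move_straight(kp(.064,.047),q,speed=.02,max_force=14))
s=r.read_state();print(s["time_s"],s["grip_width"],s["contact_force"].round(1),RD.inv().apply(s["eef_pos"]-DC)*1000-[B*1000,0,0])
```

```text
y axis in dock [0. 1. 0.]
False
0.021917765640279366 [-4.7 -0.8  5.2]
True
19.8 0.022175084449289034 [-0.7 -1.6  3.5] [70.0285311  -0.97906204 54.03969059]
```

Run:
```python
from h import *
import cv2
command_gripper(.05)
p=r.read_state()["eef_pos"]
r.move_straight(p+[0,0,.12],speed=.12)
r.reach(p+np.array([-.05,-.25,.2]),r.read_state()["eef_rot"])
r.hold(.2)
ims=[]
for n,b in(("top",(350,215,455,295)),("side",(325,190,400,260))):
    P,d=optics.get_image(n);c=P[b[1]:b[3],b[0]:b[2]];ims.append(cv2.resize(c,(390,330),interpolation=cv2.INTER_CUBIC))
cv2.imwrite("pics/fin.png",np.hstack(ims)[:,:,::-1]);print(r.read_state()["time_s"])
```

```text
22.675
```

View pics/fin.png

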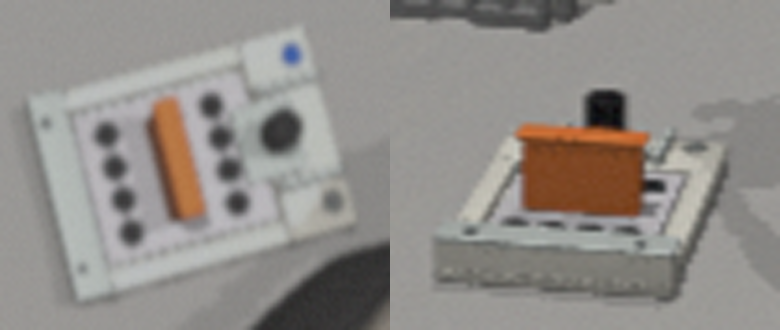

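The picture shows the plate flat in the pocket under the lip. The knob has moved inward from about crop (323,112) to (281,130), with the latch tongue over the plate's free edge.

```bash
python3 -c "
from workcell import r
print(r.finish_job())"
```

```text
the job is handed in; nothing more can be done
None
```

The plate lies flat in the dock with its tongue under the lip, the latch is shut over its free edge, and the job was handed in at about 23 s; no verdict came back from the judging.

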